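# Ease open the stuck lid of the taper keeping box

## Task

The lid of the taper keeping box is stuck down by its gasket. Lift the iron weight off the lid, stand it upright and wholly on the round cork pad and let go of it; then take the lid by its bar handle and pull until the sticky seal lets go, without letting the lid fly up past about 6 cm at its front edge, and finish while still holding the lid ajar with its front edge about 3 cm up. Leave the mould, the jar and the pillar candle where they stand.

Things in the scene. Friction and masses are not known exactly. Their poses are not given: they have to be found in the camera images.
- box: Low aluminium keeping box, screwed to the bench, 170 (x) x 200 (y) x 85 mm high without the lid; origin at the centre of its underside, x from its front (handle side) to its hinge side, z up. Its lid is an 8 mm plate that covers it (closed lid top 93 mm above the bench), hinged along the box's far upper edge, 85 mm from the origin along +x and 85 mm up. Closed, the bar handle's middle is at (-55, 0, 133) mm in this frame. It does not move.
- lid (a joint): Opening angle of the box's lid in rad, 0 closed, growing as its front edge rises; the front edge lies 172 mm from the hinge line, so 0.17 rad is 30 mm up. The lid weighs about 0.4 kg and falls shut when let go. From closed, the sticky seal resists with a peak of about 15 N upwards at the handle within the first 2 mm of its rise, fading until after about 10 mm the seal is free and only the lid's weight (about 2.5 N at the handle) remains.
- lid_handle (a point): Middle of the lid's bar handle: a straight horizontal round steel bar 12 mm thick, 100 mm long between its two posts, along the lid's y axis (parallel to the hinge), its centre line 40 mm above the lid's top and 140 mm in front of the hinge line. Axes are the lid's (x towards the hinge, z up when closed).
- lid_edge (a point): Middle of the lid's lower front edge, 172 mm in front of the hinge line; 85 mm above the bench when closed. Its rise is how far the lid is ajar.
- weight_knob (a point): Round cast-iron weight, about 0.7 kg, 80 mm tall: a body 54 mm across and 40 mm high, a thin neck, and a knob 26 mm across and 23 mm tall (57 to 80 mm above its underside). This point is the centre of the knob, on the axis, 67 mm above its underside. It starts standing on the closed lid behind the handle.
- pad: Round cork pad, 110 mm across and 8 mm thick, fixed to the bench; origin at the centre of its underside (its top is 8 mm higher). It lies on one side of the box, the mould on the other.
- mould: Bystander: loose upright steel candle mould, 130 mm tall, 60 mm across its foot; origin at the centre of its underside.
- jar: Bystander: loose amber jar with a dark cap, 60 mm across, 95 mm tall; origin at the centre of its underside.
- candle: Bystander: loose thick pillar candle, 70 mm across, 88 mm tall; origin at the centre of its underside.
There are look-alikes about, which are no part of the job. Leave any purple look-alike of the part that bears weight_knob alone.

How it is judged (in metres and radians):
On the way, in this order (a step that is already met when the one before it is completed fails the run):
1. the weight stands on the cork pad, let go, and the lid is still shut (horizontal distance between weight_knob and pad below 0.03 m and height (world z) of weight_knob between 0.07 and 0.08 m and angle between weight_knob's own z axis and vertical below 0.1 rad and contact force between the fingers and weight below 0.1 N and value of joint lid below 0.02 rad), for 0.3 s.
2. the seal is broken: the lid is past its sticky point in the robot's hold (value of joint lid above 0.08 rad and contact force between the fingers and lid above 0.5 N), for 0.1 s.
At the end, for the whole second after the job is handed in: The robot's fingers hold the lid still and ajar at 0.115 to 0.25 rad (front edge about 20 to 43 mm up), with the weight standing upright on the cork pad, its axis within 30 mm of the pad's centre (value of joint lid between 0.115 and 0.25 rad and velocity of joint lid between -0.05 and 0.05 rad/s and contact force between the fingers and lid above 0.5 N and horizontal distance between weight_knob and pad below 0.03 m and height (world z) of weight_knob between 0.07 and 0.08 m and angle between weight_knob's own z axis and vertical below 0.1 rad); the arm keeps its last pose, push and grip.
It fails at once if the lid flew up past 0.38 rad (front edge 64 mm up) (value of joint lid above 0.38 rad).
It fails at once if the lid was opened with the weight still on it (value of joint lid above 0.05 rad and height (world z) of weight_knob above 0.09 m).
It fails at once if the mould was moved or tipped (distance of mould from where it was at the start of the episode above 0.03 m or angle between mould's own z axis and vertical above 0.3 rad).
It fails at once if the jar was moved or tipped (distance of jar from where it was at the start of the episode above 0.03 m or angle between jar's own z axis and vertical above 0.3 rad).
It fails at once if the pillar candle was moved or tipped (distance of candle from where it was at the start of the episode above 0.03 m or angle between candle's own z axis and vertical above 0.3 rad).
It also fails if it takes over 54 s, if anything falls off the work surface, if the arm or the gripper's body presses on something with over 40 N, if the wrist force passes 120 N, or if a joint passes its speed limit or range.

## Robot

A 6-joint arm with a two-finger parallel gripper is mounted at the origin on the work surface. World frame = base frame: x ahead of the robot, y to its left, z up, the work surface at z = 0. Lengths are in mm, angles in degrees, forces in N, time in s.
With the tool pointing down it reaches from about 275 to 850 mm from the base axis. Payload 19 kg.
Tool frame: the origin (TCP) lies midway between the tips of the shut fingers; the grasp point (between the pads) lies robot.grip_depth behind it (robot.grip_depth is the distance from the TCP to the grasp point, in mm); y points along the fingers, x is the direction in which the jaws open and shut, and the axes are right-handed (so a half turn about y gives the same grasp; the last joint's range is limited). The gripper opens to 85 mm and grips with 20 to 120 N. Pads are 22 mm wide; open, the fingers measure 114 mm over their backs; the gripper's body (76 mm by 85 mm) begins 54 mm behind the grasp point. The pads swing forward as they close: fully open they stand 13 mm farther back than shut.
Start: joints at [67.036, 8.623, 82.357, -0, 89.026, -7.678], TCP at [151.602, 554.623, 231.267] pointing down, gripper open.
Joint ranges: [-160.23, 160.23], [-39.13, 120.54], [6.94, 153.29], [-79.49, 259.48], [9.18, 160.14], [-161.06, 161.06]. Speed limits (degrees/s): [108.29, 108.29, 127.2, 172.46, 172.46, 172.46].

## Interface

Orientations are given as a 3x3 rotation matrix whose columns are the frame's x, y, z axes.
In Python, from rig import robot gives the robot as it stands. The module is installed in compiled form; this text tells all that it offers.
- The arm moves only by the tool step_arm, never from a script. Its argument "plan" is a list of rows, each an object of numbers: "dx", "dy", "dz": the shift along the tool's x, y, z in cm; "spin": the turn about the tool's y in degrees; "hand": the opening, from 0 (shut) to 1 (fully open). A call has 1 to 8 rows; each row shifts and turns the commanded pose from where the row before left it, along the tool's axes as they then stand; what a row does not reach is not made up. A row lasts 1/12 s, in which the tool goes at most 41.7 mm and 7.16 degrees, less where a joint would pass 70% of its speed; a pose out of reach is approached as far as the arm can. A call with a gripper value outside its range is refused whole. The fingers move at their own pace and stop on an object; "grip_force" is the grip in N (left out, the last holds). Time passes only in rows, so rows that do not move let the fingers close. It gives the time, the measured TCP pose, the force and the opening at its end, in the units of the state.
- robot.read_state(): the state, without advancing time (a new reading comes with each control period).
- robot.snapshot(name): name is "side" or "top"; returns a dict with "color" (480x640x3 uint8, red, green, blue), "depth" (480x640 float32, mm along the optical axis (not along the pixel's ray), 0 where there is no reading), "fx", "fy", "cx", "cy" (pixels), "eye" and "rotation" of the camera in the world. Camera axes: x right, y down, z forward; pixel columns grow to the right and rows downward; lengths in mm; the calibration is good to about 2 mm. A picture is of the moment at which its call begins.
- robot.sign_off(): hands the job in, once; it reports no verdict.
The state is a dict: "time": time; "qpos": joint angles; "joint_velocities": joint speeds; "joint_torque": joint torques, N m; "tool_pos": TCP position; "eef_rot": TCP orientation; "wrist_force": force on the tool from outside, world axes, zero at the start; "moment": the same for the moment, N m; "width": finger opening in mm.
Only numpy, scipy, OpenCV 4.12 (cv2) and the standard library are available. Lean on these libraries where they do the work, as an engineer would, in place of code of your own. Each camera call takes 0.05 s, during which the arm holds its last target.

## Working session

There is one attempt and no reset: what is moved stays moved. The work goes in short steps, Python scripts to look and compute and a tool call to move; the robot and the scene stay as the last step left them, time stands still between calls to the robot, and variables do not carry over. Pictures are saved under pics/ and viewed, and the job is handed in when it is done.

Besides the shell and the picture viewer there is one more tool, called as name(argument=value, ...) on one line, values as JSON. step_arm: Moves the arm, as the interface text tells. Its arguments: {"type":"object","properties":{"plan":{"type":"array","items":{"type":"object","properties":{"dx":{"type":"number"},"dy":{"type":"number"},"dz":{"type":"number"},"spin":{"type":"number"},"hand":{"type":"number"}}}},"grip_force":{"type":"number"}},"required":["plan"]}

```bash
mkdir -p pics; ls; python3 - <<'E'
from rig import robot
import cv2,numpy as np
s=robot.read_state();print(s, robot.grip_depth)
for n in("side","top"):
    p=robot.snapshot(n);cv2.imwrite(f"pics/{n}0.png",p["color"][:,:,::-1]);np.savez(f"{n}0.npz",**p)
    print(n,p["fx"],p["fy"],p["cx"],p["cy"],p["eye"],p["rotation"])
E
```

```text
pics
{'time': 0.0, 'qpos': array([ 6.70356846e+01,  8.64917365e+00,  8.23921669e+01, -8.05565860e-04,
        8.90254693e+01, -7.67847679e+00]), 'joint_velocities': array([-0.05623429,  0.00876674, -0.04960786, -0.00484178,  0.03213721,
        0.02106151]), 'joint_torque': array([-3.16377816e-03, -7.13057899e+01, -5.70868886e+01, -4.93705611e-04,
        9.10877570e-03, -1.28695424e-05]), 'tool_pos': array([151.52705597, 554.42626647, 230.70041111]), 'eef_rot': array([[ 2.63634144e-01, -4.42000455e-04, -9.64622643e-01],
       [ 9.64622049e-01, -1.07912451e-03,  2.63634477e-01],
       [-1.15747449e-03, -9.99999320e-01,  1.41869318e-04]]), 'wrist_force': array([ 0.51074541, -0.00840256, -0.7539965 ]), 'moment': array([-0.07253383,  0.04341362, -0.00642501]), 'width': 85.87146419936195} 18.700000000000003
side 449.6822690500103 449.6822690500103 317.8096879654529 236.08883024094064 [459.58666519 623.25646539 509.51977836] [[-0.97235553 -0.13518887  0.19039091]
 [-0.23239192  0.48073648 -0.84550957]
 [ 0.02277563 -0.86638121 -0.49886357]]
top 473.7499895154245 473.7499895154245 319.40875606845674 248.96309059473208 [491.69446777  18.81702253 862.49491707] [[ 2.59491003e-02 -9.85506091e-01  1.67643637e-01]
 [-9.99663153e-01 -2.56610180e-02  3.88484699e-03]
 [ 4.73366016e-04 -1.67687975e-01 -9.85840007e-01]]
```

View pics/side0.png

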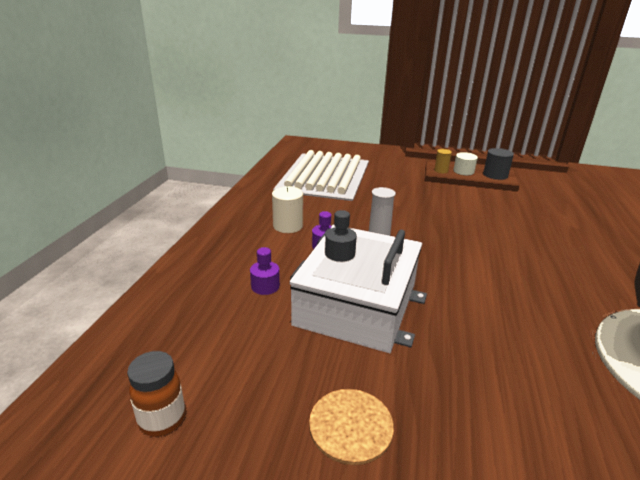

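View pics/top0.png

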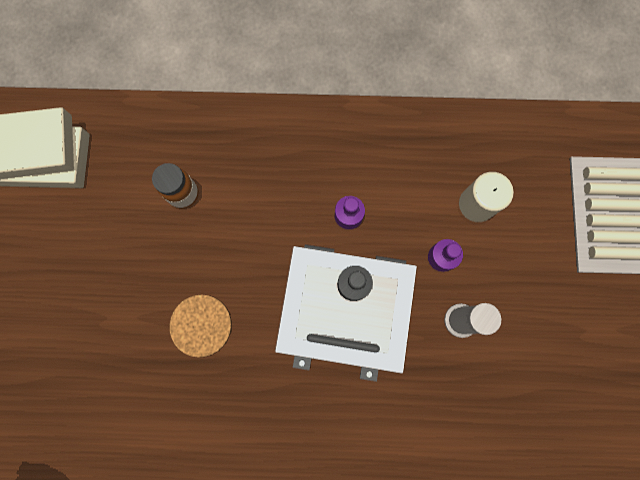

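Top view: the box is centred near (347,310), with the black weight at (356,282) and the handle running from (308,338) to (378,349). The cork pad is at (200,325), the mould at (470,320), the jar at (172,183) and the candle at (490,192). There are two purple look-alikes. Next I'll measure these.

```bash
cat > h.py <<'E'
import numpy as np,cv2
def load(n): return dict(np.load(n))
def plane(p,u,v,z):
    d=p["rotation"]@np.array([(u-p["cx"])/p["fx"],(v-p["cy"])/p["fy"],1.]); e=p["eye"]
    return e+d*(z-e[2])/d[2]
def cloud(p):
    v,u=np.mgrid[:480,:640]; d=p["depth"].astype(float)
    c=np.stack([(u-p["cx"])/p["fx"]*d,(v-p["cy"])/p["fy"]*d,d],-1)
    return c@p["rotation"].T+p["eye"]
def proj(p,X):
    c=p["rotation"].T@(np.array(X)-p["eye"]); return p["fx"]*c[0]/c[2]+p["cx"],p["fy"]*c[1]/c[2]+p["cy"]
E
python3 - <<'E'
from h import *
for n in("top","side"):
    p=load(n+"0.npz");W=cloud(p);im=p["color"];hsv=cv2.cvtColor(im,cv2.COLOR_RGB2HSV)
    ok=p["depth"]>0
    print(n)
    # pad: orange cork
    m=(hsv[...,0]>10)&(hsv[...,0]<25)&(hsv[...,1]>100)&(hsv[...,2]>150)&ok&(W[...,2]<25)
    m=cv2.morphologyEx(m.astype(np.uint8),cv2.MORPH_CLOSE,np.ones((7,7)))
    c=max(cv2.findContours(m,0,2)[0],key=cv2.contourArea);(a,b),ax,_=cv2.fitEllipse(c)
    print("pad",plane(p,a,b,8),ax,"z",np.median(W[m>0][:,2]))
    # box top cloud
    dark=(im.max(2)<80)&ok
    box=dark&(W[...,2]>110)&(W[...,2]<190)&(np.abs(W[...,1])<180)&(W[...,0]>250)&(W[...,0]<650)
    k,l,st,ce=cv2.connectedComponentsWithStats(box.astype(np.uint8))
    for i in range(1,k):
        if st[i,4]>40:
            P=W[l==i];print("dark",st[i],ce[i],P.min(0).round(),P.max(0).round(),P.mean(0).round(1))
    t=ok&(abs(W[...,2]-93)<5)&(np.abs(W[...,1])<200)&(W[...,0]>250)&(W[...,0]<650)&(im.min(2)>110)
    P=W[t][:,:2].astype(np.float32);print("lid",len(P),cv2.minAreaRect(P),cv2.boxPoints(cv2.minAreaRect(P)).round(), np.median(W[t][:,2]))
E
```

```text
top
pad [493.43048076 231.84629124   8.        ] (59.142215728759766, 62.06294631958008) z 7.269377115438374
dark [338 266  34  34 111] [353.34234234 281.41441441] [540. -59. 110.] [591.  -8. 136.] [566.6 -32.2 129.9]
dark [348 270  19  20 116] [356.25 281.25] [553. -51. 133.] [584. -22. 174.] [564.1 -34.7 157.6]
dark [307 334  72  18 283] [342.83745583 342.57243816] [462. -70. 131.] [485.  37. 142.] [473.3 -17.2 137. ]
lid 12085 ((527.796142578125, -24.817832946777344), (205.79788208007812, 173.69923400878906), 82.26982879638672) [[ 428. -115.]
 [ 600. -138.]
 [ 628.   65.]
 [ 456.   89.]] 92.9395467578164
side
pad [495.51029755 238.18631368   8.        ] (71.78909301757812, 84.75345611572266) z 8.140224576074303
dark [334 214  16  22 275] [341.04       224.96727273] [555. -51. 134.] [581. -18. 172.] [566.5 -24.5 154.6]
dark [383 233  22  45 176] [391.47727273 259.34090909] [463. -63. 110.] [486.  43. 138.] [476.4  13.  126.8]
dark [325 236  31  19 355] [340.05070423 246.08169014] [541. -29. 110.] [591.  -4. 134.] [564.  -10.9 122.1]
lid 5680 ((531.1801147460938, -21.324783325195312), (208.93307495117188, 176.52821350097656), 82.29461669921875) [[ 430. -113.]
 [ 605. -137.]
 [ 633.   70.]
 [ 458.   94.]] 93.14223410454119
```

step_arm(plan=[{"spin":7,"hand":1},{"spin":7,"hand":1},{"spin":7,"hand":1},{"spin":7,"hand":1},{"spin":7,"hand":1},{"spin":7,"hand":1},{"spin":7,"hand":1},{"spin":7,"hand":1}], grip_force=50)

```text
invalid input
```

step_arm(plan=[{"spin":6.6,"hand":1},{"spin":6.6,"hand":1},{"spin":6.6,"hand":1},{"spin":6.6,"hand":1},{"hand":1}])

```text
invalid input
```

```bash
cat > go.py <<'E'
import sys,numpy as np
from rig import robot
s=robot.read_state();R=s["eef_rot"];t=np.array(sys.argv[1:4],float)
x=R[:,0];yaw=np.degrees(np.arctan2(x[1],x[0]))
print("t",s["time"],"tcp",s["tool_pos"].round(1),"yaw",yaw.round(2),"w",round(s["width"],1),"F",s["wrist_force"].round(1),"q",s["qpos"].round(0),"tooldelta cm",(R.T@(t-s["tool_pos"])/10).round(2))
E
python3 go.py 567 -34 200
```

```text
t 0.1 tcp [151.5 554.5 230.7] yaw 74.72 w 85.2 F [-0.3  0.3 -0.3] q [67.  9. 82.  0. 89. -8.] tooldelta cm [-45.81   3.11 -55.59]
```

step_arm(plan=[{"dx":0,"dy":0,"dz":0,"spin":7,"hand":1},{"dx":0,"dy":0,"dz":0,"spin":7,"hand":1},{"dx":0,"dy":0,"dz":0,"spin":7,"hand":1},{"dx":0,"dy":0,"dz":0,"spin":7,"hand":1},{"dx":0,"dy":0,"dz":0,"spin":7,"hand":1},{"dx":0,"dy":0,"dz":0,"spin":7,"hand":1},{"dx":0,"dy":0,"dz":0,"spin":7,"hand":1},{"dx":0,"dy":0,"dz":0,"spin":7,"hand":1}], grip_force=50)

```text
time: 0.77
tool_pos: [151.5, 554.5, 230.9]
eef_rot: [[0.949, -0.0, -0.315], [0.315, -0.001, 0.949], [-0.001, -1.0, -0.001]]
wrist_force: [-0.6, 0.2, -0.3]
width: 85.4
```

step_arm(plan=[{"dx":0,"dy":0,"dz":0,"spin":6.6,"hand":1},{"dx":0,"dy":0,"dz":0,"spin":6.6,"hand":1},{"dx":0,"dy":0,"dz":0,"spin":6.6,"hand":1},{"dx":0,"dy":0,"dz":0,"spin":6.6,"hand":1},{"dx":0,"dy":0,"dz":0,"spin":0,"hand":1}])

```text
time: 1.18
tool_pos: [151.6, 554.5, 230.9]
eef_rot: [[0.99, -0.0, 0.14], [-0.14, -0.001, 0.99], [-0.0, -1.0, -0.001]]
wrist_force: [0.1, 0.1, -0.2]
width: 85.7
```

```bash
python3 go.py 567 -34 200
```

```text
t 1.1833 tcp [151.6 554.5 230.9] yaw -8.04 w 85.7 F [ 0.1  0.1 -0.2] q [67.  9. 82. -0. 89. 75.] tooldelta cm [ 49.37   3.12 -52.46]
```

step_arm(plan=[{"dx":2.0,"dy":0,"dz":-2.1,"spin":0,"hand":1},{"dx":2.0,"dy":0,"dz":-2.1,"spin":0,"hand":1},{"dx":2.0,"dy":0,"dz":-2.1,"spin":0,"hand":1},{"dx":2.0,"dy":0,"dz":-2.1,"spin":0,"hand":1},{"dx":2.0,"dy":0,"dz":-2.1,"spin":0,"hand":1},{"dx":2.0,"dy":0,"dz":-2.1,"spin":0,"hand":1},{"dx":2.0,"dy":0,"dz":-2.1,"spin":0,"hand":1},{"dx":2.0,"dy":0,"dz":-2.1,"spin":0,"hand":1}])

```text
time: 1.85
tool_pos: [288.1, 365.5, 231.2]
eef_rot: [[0.992, -0.0, 0.129], [-0.129, -0.0, 0.992], [-0.0, -1.0, -0.0]]
wrist_force: [0.7, 0.7, -1.0]
width: 85.3
```

step_arm(plan=[{"dx":2.0,"dy":0,"dz":-2.1,"spin":0,"hand":1},{"dx":2.0,"dy":0,"dz":-2.1,"spin":0,"hand":1},{"dx":2.0,"dy":0,"dz":-2.1,"spin":0,"hand":1},{"dx":2.0,"dy":0,"dz":-2.1,"spin":0,"hand":1},{"dx":2.0,"dy":0,"dz":-2.1,"spin":0,"hand":1},{"dx":2.0,"dy":0,"dz":-2.1,"spin":0,"hand":1},{"dx":2.0,"dy":0,"dz":-2.1,"spin":0,"hand":1},{"dx":2.0,"dy":0,"dz":-2.1,"spin":0,"hand":1}])

```text
time: 2.52
tool_pos: [424.3, 177.5, 231.3]
eef_rot: [[0.992, -0.0, 0.129], [-0.129, -0.0, 0.992], [-0.0, -1.0, -0.0]]
wrist_force: [1.2, -0.1, 0.1]
width: 85.5
```

```bash
python3 go.py 567 -34 200
```

```text
t 2.5167 tcp [424.3 177.5 231.3] yaw -7.42 w 85.5 F [ 1.2 -0.1  0.1] q [13. -5. 97. -0. 89. 21.] tooldelta cm [ 16.88   3.13 -19.13]
```

step_arm(plan=[{"dx":2.2,"dy":0,"dz":-2.5,"spin":0,"hand":1},{"dx":2.2,"dy":0,"dz":-2.5,"spin":0,"hand":1},{"dx":2.2,"dy":0,"dz":-2.5,"spin":0,"hand":1},{"dx":2.2,"dy":0,"dz":-2.5,"spin":0,"hand":1},{"dx":2.2,"dy":0,"dz":-2.5,"spin":0,"hand":1},{"dx":2.2,"dy":0,"dz":-2.5,"spin":0,"hand":1},{"dx":0,"dy":0,"dz":0,"spin":0,"hand":1},{"dx":0,"dy":0,"dz":0,"spin":0,"hand":1}])

```text
time: 3.18
tool_pos: [534.9, 11.3, 230.6]
eef_rot: [[0.991, -0.001, 0.132], [-0.132, 0.0, 0.991], [-0.001, -1.0, -0.0]]
wrist_force: [-0.9, 0.5, -0.5]
width: 85.1
```

```bash
python3 go.py 567 -34 200
python3 - <<'E'
from h import *
p=load("top0.npz");im=p["color"][...,::-1]
c=im[255:360,270:425].copy();cv2.imwrite("pics/crop0.png",cv2.resize(c,None,fx=5,fy=5,interpolation=cv2.INTER_CUBIC))
for z,X in((173,(567,-34,173)),(160,(567,-34,160))): print(proj(p,X))
E
```

```text
t 3.1833 tcp [534.9  11.3 230.6] yaw -7.6 w 85.1 F [-0.9  0.5 -0.5] q [-7.  4. 88. -0. 89.  1.] tooldelta cm [ 3.79  3.05 -4.06]
(np.float64(356.6618580564231), np.float64(278.231499618666))
(np.float64(355.9804812140917), np.float64(279.164375618426))
```

View pics/crop0.png

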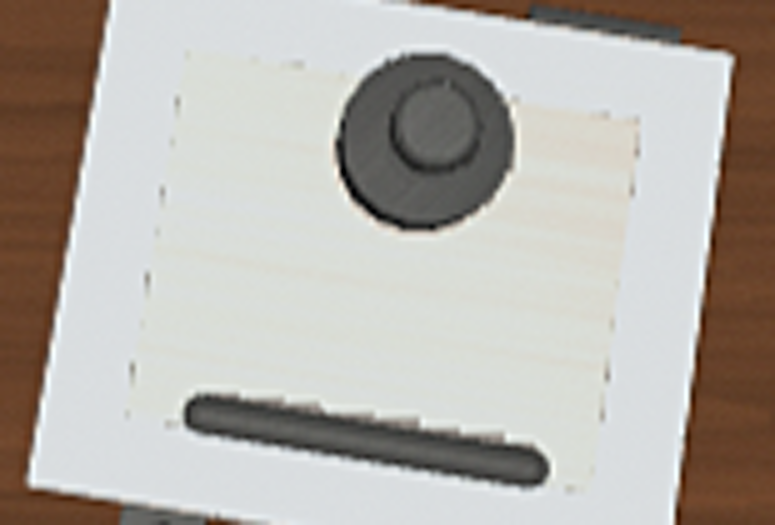

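step_arm(plan=[{"dx":1.8,"dy":0,"dz":-2.1,"spin":0,"hand":1},{"dx":1.8,"dy":0,"dz":-2.0,"spin":0,"hand":1},{"dx":0,"dy":2,"dz":0,"spin":0,"hand":1},{"dx":0,"dy":2,"dz":0,"spin":0,"hand":1},{"dx":0,"dy":1,"dz":0,"spin":0,"hand":1},{"dx":0,"dy":0,"dz":0,"spin":0,"hand":1},{"dx":0,"dy":0,"dz":0,"spin":0,"hand":1}])

```text
time: 3.77
tool_pos: [564.5, -32.2, 181.7]
eef_rot: [[0.991, -0.0, 0.132], [-0.132, 0.0, 0.991], [-0.0, -1.0, -0.0]]
wrist_force: [0.6, 0.6, 0.7]
width: 85.4
```

```bash
python3 go.py 565.5 -34.5 141.5
python3 - <<'E'
from rig import robot
import cv2,numpy as np
p=robot.snapshot("side");np.savez("side1.npz",**p);cv2.imwrite("pics/side1.png",p["color"][:,:,::-1])
E
```

```text
t 3.7667 tcp [564.5 -32.2 181.7] yaw -7.57 w 85.4 F [0.6 0.6 0.7] q [-11.   9.  88.  -0.  83.  -3.] tooldelta cm [ 0.13  4.02 -0.22]
```

View pics/side1.png

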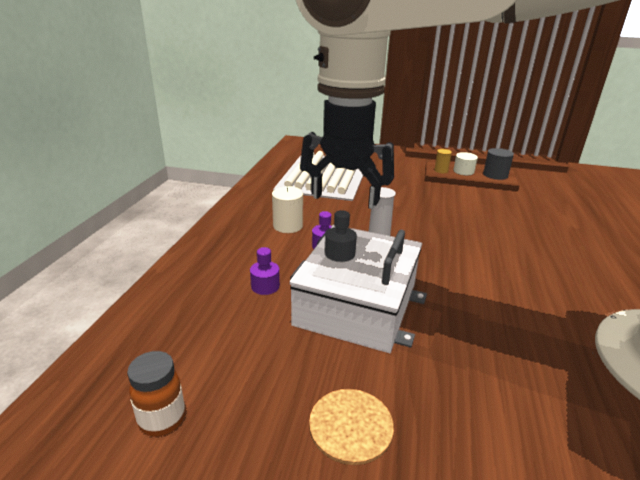

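The open fingers, at about (317,190) and (375,200), straddle the knob at (342,218). Lowering now.

step_arm(plan=[{"dx":0.1,"dy":1,"dz":-0.2,"spin":0,"hand":1},{"dx":0,"dy":1,"dz":0,"spin":0,"hand":1},{"dx":0,"dy":1,"dz":0,"spin":0,"hand":1},{"dx":0,"dy":1,"dz":0,"spin":0,"hand":1},{"dx":0,"dy":0,"dz":0,"spin":0,"hand":1},{"dx":0,"dy":0,"dz":0,"spin":0,"hand":0.3},{"dx":0,"dy":0,"dz":0,"spin":0,"hand":0},{"dx":0,"dy":0,"dz":0,"spin":0,"hand":0}])

```text
time: 4.48
tool_pos: [565.7, -35.1, 141.8]
eef_rot: [[0.991, 0.001, 0.134], [-0.134, -0.0, 0.991], [0.001, -1.0, -0.0]]
wrist_force: [-0.8, 0.3, 0.3]
width: 51.5
```

step_arm(plan=[{"dx":0,"dy":0,"dz":0,"spin":0,"hand":0},{"dx":0,"dy":0,"dz":0,"spin":0,"hand":0},{"dx":0,"dy":0,"dz":0,"spin":0,"hand":0},{"dx":0,"dy":0,"dz":0,"spin":0,"hand":0}])

```text
time: 4.82
tool_pos: [565.9, -35.1, 141.8]
eef_rot: [[0.991, 0.001, 0.134], [-0.134, -0.0, 0.991], [0.001, -1.0, -0.0]]
wrist_force: [3.7, -0.9, 3.8]
width: 24.1
```

step_arm(plan=[{"dx":0,"dy":0,"dz":0,"spin":0,"hand":0},{"dx":0,"dy":0,"dz":0,"spin":0,"hand":0},{"dx":0,"dy":-0.5,"dz":0,"spin":0,"hand":0},{"dx":0,"dy":-0.7,"dz":0,"spin":0,"hand":0},{"dx":0,"dy":-1,"dz":0,"spin":0,"hand":0},{"dx":0,"dy":-1,"dz":0,"spin":0,"hand":0},{"dx":0,"dy":-1,"dz":0,"spin":0,"hand":0},{"dx":0,"dy":0,"dz":0,"spin":0,"hand":0}])

```text
time: 5.48
tool_pos: [566.2, -35.1, 186.0]
eef_rot: [[0.991, 0.003, 0.134], [-0.134, -0.001, 0.991], [0.003, -1.0, -0.0]]
wrist_force: [0.7, -0.3, -6.2]
width: 24.6
```

```bash
python3 go.py 494 235 180
python3 - <<'E'
from rig import robot
import cv2,numpy as np
p=robot.snapshot("side");np.savez("side2.npz",**p);cv2.imwrite("pics/side2.png",p["color"][:,:,::-1])
E
```

```text
t 5.4833 tcp [566.2 -35.1 186. ] yaw -7.68 w 24.6 F [ 0.7 -0.3 -6.2] q [-11.   9.  88.  -0.  84.  -4.] tooldelta cm [-10.77   0.56  25.81]
```

View pics/side2.png

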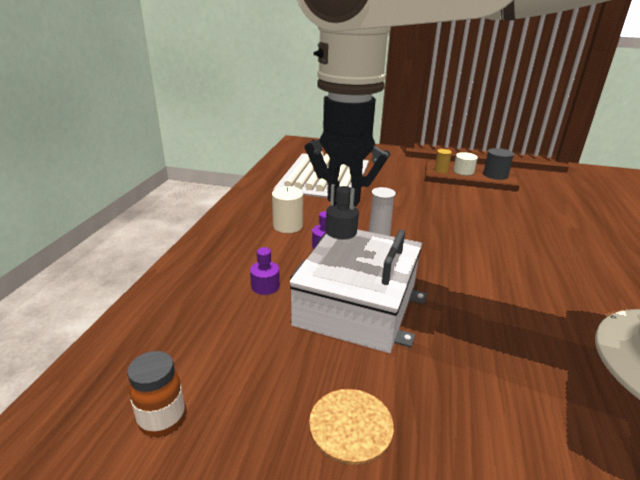

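Weight held; it appears at (342,220), clear of the lid, with about 6.2 N on the wrist. Carrying it to the pad.

step_arm(plan=[{"dx":0,"dy":0,"dz":1,"spin":0,"hand":0},{"dx":0,"dy":0,"dz":2,"spin":0,"hand":0},{"dx":0,"dy":0,"dz":2,"spin":0,"hand":0},{"dx":0,"dy":0,"dz":2,"spin":0,"hand":0},{"dx":0,"dy":0,"dz":2,"spin":0,"hand":0},{"dx":-0.8,"dy":0,"dz":2,"spin":0,"hand":0},{"dx":-1,"dy":0,"dz":2,"spin":0,"hand":0},{"dx":-1.2,"dy":0,"dz":2,"spin":0,"hand":0}])

```text
time: 6.2
tool_pos: [555.3, 118.9, 182.5]
eef_rot: [[0.991, -0.001, 0.134], [-0.134, -0.0, 0.991], [-0.001, -1.0, -0.0]]
wrist_force: [1.1, 0.5, -7.3]
width: 24.2
```

step_arm(plan=[{"dx":-1.2,"dy":0,"dz":2,"spin":0,"hand":0},{"dx":-1.2,"dy":0,"dz":2,"spin":0,"hand":0},{"dx":-1.2,"dy":0,"dz":2,"spin":0,"hand":0},{"dx":-1.2,"dy":0,"dz":2,"spin":0,"hand":0},{"dx":-1.2,"dy":0,"dz":1.5,"spin":0,"hand":0},{"dx":-1,"dy":0,"dz":1,"spin":0,"hand":0},{"dx":-0.5,"dy":0,"dz":0.3,"spin":0,"hand":0},{"dx":0,"dy":0,"dz":0,"spin":0,"hand":0}])

```text
time: 6.87
tool_pos: [495.0, 235.4, 183.1]
eef_rot: [[0.991, -0.001, 0.132], [-0.132, -0.0, 0.991], [-0.001, -1.0, -0.0]]
wrist_force: [0.3, -1.2, -8.0]
width: 24.4
```

```bash
python3 go.py 494 235 56.8
```

```text
t 6.8667 tcp [495.  235.4 183.1] yaw -7.61 w 24.4 F [ 0.3 -1.2 -8. ] q [17.  7. 90. -0. 83. 25.] tooldelta cm [-0.08 12.63 -0.05]
```

step_arm(plan=[{"dx":0,"dy":1,"dz":0,"spin":0,"hand":0},{"dx":0,"dy":2,"dz":0,"spin":0,"hand":0},{"dx":0,"dy":2,"dz":0,"spin":0,"hand":0},{"dx":0,"dy":2,"dz":0,"spin":0,"hand":0},{"dx":0,"dy":2,"dz":0,"spin":0,"hand":0},{"dx":0,"dy":1.5,"dz":0,"spin":0,"hand":0},{"dx":0,"dy":0.7,"dz":0,"spin":0,"hand":0},{"dx":0,"dy":0,"dz":0,"spin":0,"hand":0}])

```text
time: 7.53
tool_pos: [495.4, 233.6, 69.2]
eef_rot: [[0.991, -0.003, 0.135], [-0.135, -0.001, 0.991], [-0.003, -1.0, -0.002]]
wrist_force: [-0.5, -0.7, -7.3]
width: 24.2
```

```bash
python3 go.py 494 235 56.8
python3 - <<'E'
from rig import robot
import cv2,numpy as np
p=robot.snapshot("side");np.savez("side3.npz",**p);cv2.imwrite("pics/side3.png",p["color"][:,:,::-1])
p=robot.snapshot("top");np.savez("top3.npz",**p);cv2.imwrite("pics/top3.png",p["color"][:,:,::-1])
E
```

```text
t 7.5333 tcp [495.4 233.6  69.2] yaw -7.75 w 24.2 F [-0.5 -0.7 -7.3] q [17. 12. 98. -0. 70. 25.] tooldelta cm [-0.15  1.24  0.12]
```

View pics/side3.png

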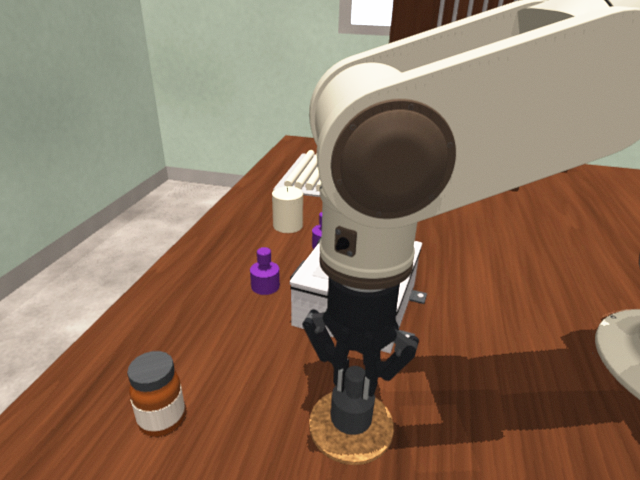

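The weight hangs upright over the pad. Its body is at (352,410) and the pad at (351,424). Easing down.

step_arm(plan=[{"dx":0,"dy":0.4,"dz":0.1,"spin":0,"hand":0},{"dx":0,"dy":0.3,"dz":0,"spin":0,"hand":0},{"dx":0,"dy":0.2,"dz":0,"spin":0,"hand":0},{"dx":0,"dy":0.1,"dz":0,"spin":0,"hand":0},{"dx":0,"dy":0.1,"dz":0,"spin":0,"hand":0},{"dx":0,"dy":0,"dz":0,"spin":0,"hand":0},{"dx":0,"dy":0,"dz":0,"spin":0,"hand":0}])

```text
time: 8.22
tool_pos: [496.1, 235.7, 60.4]
eef_rot: [[0.991, 0.0, 0.134], [-0.134, -0.0, 0.991], [0.0, -1.0, -0.0]]
wrist_force: [-0.8, -0.2, -7.1]
width: 24.7
```

step_arm(plan=[{"dx":0,"dy":0.1,"dz":0,"spin":0,"hand":0},{"dx":0,"dy":0.1,"dz":0,"spin":0,"hand":0},{"dx":0,"dy":0.1,"dz":0,"spin":0,"hand":0},{"dx":0,"dy":0,"dz":0,"spin":0,"hand":0},{"dx":0,"dy":0,"dz":0,"spin":0,"hand":0}])

```text
time: 8.63
tool_pos: [496.0, 235.7, 57.2]
eef_rot: [[0.991, -0.0, 0.134], [-0.134, -0.0, 0.991], [-0.0, -1.0, -0.0]]
wrist_force: [0.2, 0.2, -7.9]
width: 24.4
```

step_arm(plan=[{"dx":0,"dy":0.05,"dz":0,"spin":0,"hand":0},{"dx":0,"dy":0.05,"dz":0,"spin":0,"hand":0},{"dx":0,"dy":0,"dz":0,"spin":0,"hand":0},{"dx":0,"dy":0,"dz":0,"spin":0,"hand":0}])

```text
time: 8.97
tool_pos: [496.4, 235.8, 56.8]
eef_rot: [[0.991, 0.001, 0.134], [-0.134, 0.0, 0.991], [0.001, -1.0, 0.0]]
wrist_force: [0.3, -0.9, 2.9]
width: 24.4
```

Contact: the vertical force went from −7.9 to +2.9 N. Releasing.

step_arm(plan=[{"dx":0,"dy":0,"dz":0,"spin":0,"hand":0.5},{"dx":0,"dy":0,"dz":0,"spin":0,"hand":0.7},{"dx":0,"dy":0,"dz":0,"spin":0,"hand":0.9},{"dx":0,"dy":0,"dz":0,"spin":0,"hand":1},{"dx":0,"dy":0,"dz":0,"spin":0,"hand":1},{"dx":0,"dy":0,"dz":0,"spin":0,"hand":1},{"dx":0,"dy":-1,"dz":0,"spin":0,"hand":1},{"dx":0,"dy":-2,"dz":0,"spin":0,"hand":1}])

```text
time: 9.63
tool_pos: [495.0, 235.3, 85.2]
eef_rot: [[0.991, -0.003, 0.134], [-0.134, -0.001, 0.991], [-0.003, -1.0, -0.002]]
wrist_force: [0.6, 0.6, -0.0]
width: 85.2
```

step_arm(plan=[{"dx":0,"dy":-2,"dz":0,"spin":0,"hand":1},{"dx":0,"dy":-2,"dz":0,"spin":0,"hand":1},{"dx":0,"dy":-2,"dz":0,"spin":0,"hand":1},{"dx":0,"dy":-2,"dz":0,"spin":0,"hand":1},{"dx":0,"dy":-2,"dz":0,"spin":0,"hand":1},{"dx":0,"dy":-1,"dz":0,"spin":0,"hand":1},{"dx":0,"dy":0,"dz":0,"spin":0,"hand":1}])

```text
time: 10.22
tool_pos: [496.8, 235.9, 198.9]
eef_rot: [[0.991, 0.004, 0.134], [-0.134, 0.001, 0.991], [0.003, -1.0, 0.001]]
wrist_force: [0.6, 0.7, 0.3]
width: 85.3
```

```bash
python3 go.py 474 -16.5 180
python3 - <<'E'
from rig import robot
import cv2,numpy as np
p=robot.snapshot("side");np.savez("side4.npz",**p);cv2.imwrite("pics/side4.png",p["color"][:,:,::-1])
from h import *
W=cloud(p);m=(p["color"].max(2)<90)&(W[...,2]>10)&(W[...,2]<100)&(abs(W[...,0]-495)<60)&(abs(W[...,1]-235)<60)&(p["depth"]>0)
P=W[m];print(len(P),P.min(0),P.max(0))
K=P[P[:,2]>62];B=P[P[:,2]<48];print(K.min(0),K.max(0),B.min(0),B.max(0))
E
```

```text
t 10.2167 tcp [496.8 235.9 198.9] yaw -7.68 w 85.3 F [0.6 0.7 0.3] q [17.  6. 89. -0. 85. 25.] tooldelta cm [  1.11   1.86 -25.32]
2219 [471.68146506 214.28762402  10.05375965] [523.72486768 267.14850622  90.23425917]
[485.48762631 226.40079661  64.75866191] [510.97489007 252.53015919  90.23425917] [471.68146506 214.28762402  10.05375965] [523.5985529  267.14850622  47.99888998]
```

View pics/side4.png

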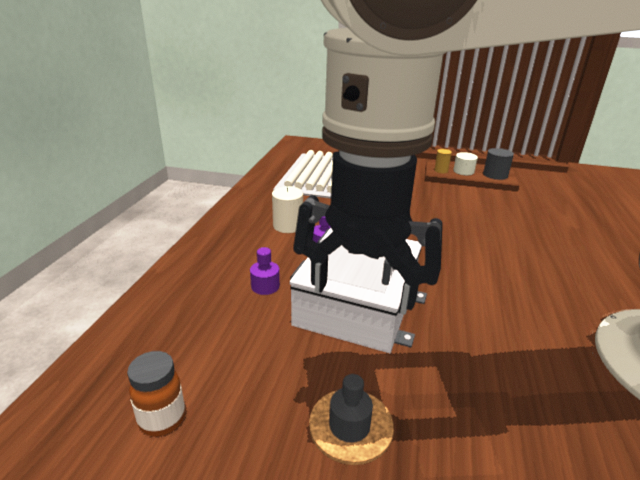

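The weight stands upright on the pad at (351,415), released and within about 3 mm of the pad's centre. On to the handle.

step_arm(plan=[{"dx":0.1,"dy":0,"dz":-1.8,"spin":0,"hand":1},{"dx":0.1,"dy":0,"dz":-2.5,"spin":0,"hand":1},{"dx":0.1,"dy":0,"dz":-2.5,"spin":0,"hand":1},{"dx":0.1,"dy":0,"dz":-2.5,"spin":0,"hand":1},{"dx":0.1,"dy":0,"dz":-2.5,"spin":0,"hand":1},{"dx":0.1,"dy":0,"dz":-2.5,"spin":0,"hand":1},{"dx":0.1,"dy":0,"dz":-2.5,"spin":0,"hand":1},{"dx":0.1,"dy":0,"dz":-2.5,"spin":0,"hand":1}])

```text
time: 10.93
tool_pos: [477.3, 42.3, 194.9]
eef_rot: [[0.991, -0.002, 0.134], [-0.134, 0.0, 0.991], [-0.002, -1.0, -0.0]]
wrist_force: [1.6, -0.7, -0.1]
width: 85.4
```

step_arm(plan=[{"dx":0.1,"dy":0,"dz":-2.5,"spin":0,"hand":1},{"dx":0.1,"dy":0,"dz":-2.5,"spin":0,"hand":1},{"dx":0,"dy":1,"dz":-1,"spin":0,"hand":1},{"dx":0,"dy":1,"dz":0,"spin":0,"hand":1},{"dx":0,"dy":0,"dz":0,"spin":0,"hand":1},{"dx":0,"dy":0,"dz":0,"spin":0,"hand":1}])

```text
time: 11.43
tool_pos: [471.6, -15.5, 175.0]
eef_rot: [[0.991, -0.002, 0.133], [-0.133, 0.001, 0.991], [-0.002, -1.0, 0.0]]
wrist_force: [0.2, -0.2, -0.5]
width: 85.8
```

```bash
python3 go.py 473 -16.5 113
python3 - <<'E'
from rig import robot
import cv2,numpy as np
for n in("side","top"):
    p=robot.snapshot(n);np.savez(n+"5.npz",**p);cv2.imwrite(f"pics/{n}5.png",p["color"][:,:,::-1])
E
```

```text
t 11.4333 tcp [471.6 -15.5 175. ] yaw -7.67 w 85.8 F [ 0.2 -0.2 -0.5] q [-11.  -2. 100.   0.  82.  -4.] tooldelta cm [ 0.17  6.2  -0.09]
```

View pics/side5.png

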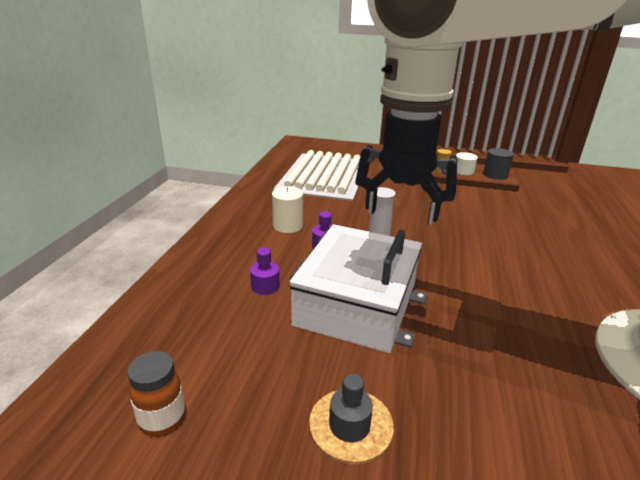

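The fingers straddle the handle, which runs from (387,278) to (402,238). Descending and closing gently.

step_arm(plan=[{"dx":0.1,"dy":1,"dz":0,"spin":0,"hand":1},{"dx":0.1,"dy":2,"dz":0,"spin":0,"hand":1},{"dx":0,"dy":1.7,"dz":0,"spin":0,"hand":1},{"dx":0,"dy":1,"dz":0,"spin":0,"hand":1},{"dx":0,"dy":0.5,"dz":0,"spin":0,"hand":1},{"dx":0,"dy":0,"dz":0,"spin":0,"hand":1},{"dx":0,"dy":0,"dz":0,"spin":0,"hand":0.4},{"dx":0,"dy":0,"dz":0,"spin":0,"hand":0.3}])

```text
time: 12.2
tool_pos: [474.6, -16.7, 115.2]
eef_rot: [[0.991, 0.001, 0.134], [-0.134, -0.0, 0.991], [0.001, -1.0, -0.0]]
wrist_force: [1.2, -0.2, 0.4]
width: 63.7
```

step_arm(plan=[{"dx":0,"dy":0,"dz":0,"spin":0,"hand":0.2},{"dx":0,"dy":0,"dz":0,"spin":0,"hand":0.1},{"dx":0,"dy":0,"dz":0,"spin":0,"hand":0},{"dx":0,"dy":0,"dz":0,"spin":0,"hand":0},{"dx":0,"dy":0,"dz":0,"spin":0,"hand":0},{"dx":0,"dy":0,"dz":0,"spin":0,"hand":0},{"dx":0,"dy":0,"dz":0,"spin":0,"hand":0}], grip_force=50)

```text
time: 12.78
tool_pos: [474.6, -16.8, 114.7]
eef_rot: [[0.991, 0.001, 0.134], [-0.134, -0.0, 0.991], [0.001, -1.0, -0.0]]
wrist_force: [5.4, -0.7, 2.2]
width: 10.3
```

```bash
python3 go.py 473 -16.5 113
```

```text
t 12.7833 tcp [474.6 -16.8 114.7] yaw -7.69 w 10.3 F [ 5.4 -0.7  2.2] q [-11.   1. 105.  -0.  74.  -4.] tooldelta cm [-0.17  0.17  0.  ]
```

Width 10.3 mm; the same −1.7 mm offset showed on the 26 mm knob, so the 12 mm bar is gripped. Pulling up along the arc in small steps.

step_arm(plan=[{"dx":0.03,"dy":-0.1,"dz":0,"spin":0,"hand":0},{"dx":0.03,"dy":-0.1,"dz":0,"spin":0,"hand":0},{"dx":0.03,"dy":-0.1,"dz":0,"spin":0,"hand":0},{"dx":0,"dy":0,"dz":0,"spin":0,"hand":0}], grip_force=60)

```text
time: 13.12
tool_pos: [475.2, -16.8, 116.6]
eef_rot: [[0.991, 0.0, 0.134], [-0.134, -0.0, 0.991], [0.0, -1.0, -0.0]]
wrist_force: [9.2, -0.8, -10.4]
width: 9.7
```

step_arm(plan=[{"dx":0.02,"dy":-0.1,"dz":0,"spin":0,"hand":0},{"dx":0.03,"dy":-0.1,"dz":0,"spin":0,"hand":0},{"dx":0.03,"dy":-0.1,"dz":0,"spin":0,"hand":0},{"dx":0,"dy":0,"dz":0,"spin":0,"hand":0}])

```text
time: 13.45
tool_pos: [475.7, -16.9, 118.3]
eef_rot: [[0.991, -0.001, 0.134], [-0.134, 0.0, 0.991], [-0.001, -1.0, 0.0]]
wrist_force: [16.0, -2.8, -29.5]
width: 10.0
```

```bash
cat > lid.py <<'E'
from rig import robot
import sys
from h import *
n=sys.argv[1]
p=robot.snapshot("side");np.savez(f"side{n}.npz",**p);cv2.imwrite(f"pics/side{n}.png",p["color"][:,:,::-1])
q0=load("side0.npz")
def fit(p):
    W=cloud(p);im=p["color"]
    a=np.radians(-7.7);ex=np.array([np.cos(a),np.sin(a)]);ey=np.array([-ex[1],ex[0]])
    d=W[...,:2]-np.array([530,-21.5]);X=d@ex;Y=d@ey
    m=(p["depth"]>0)&(im.min(2)>110)&(abs(X)<80)&(Y>30)&(Y<95)&(W[...,2]>85)&(W[...,2]<140)
    A=np.c_[X[m],np.ones(m.sum())];z=W[...,2][m]
    for _ in range(5):
        k,_r,_,_=np.linalg.lstsq(A,z,rcond=None);g=abs(z-A@k)<3;A,z=A[g],z[g]
    return m.sum(),len(z),-np.arctan(k[0]),k[1]
print("start",fit(q0),"now",fit(p))
s=robot.read_state();print(s["time"],s["tool_pos"].round(1),s["wrist_force"].round(1),s["moment"].round(2),round(s["width"],1))
E
python3 lid.py 6
python3 - <<'E'
import cv2
im=cv2.imread("pics/side6.png")[190:360,270:450];cv2.imwrite("pics/c6.png",cv2.resize(im,None,fx=4,fy=3.5,interpolation=2)[:600])
E
```

```text
start (np.int64(2380), 2357, np.float64(-0.0005626368288756454), np.float64(93.30017830880479)) now (np.int64(2318), 2317, np.float64(0.023171127240298975), np.float64(95.33508416686243))
13.5 [475.7 -16.9 118.4] [ 16.5  -2.  -27.3] [-0.29 -2.4  -0.02] 9.7
```

View pics/c6.png

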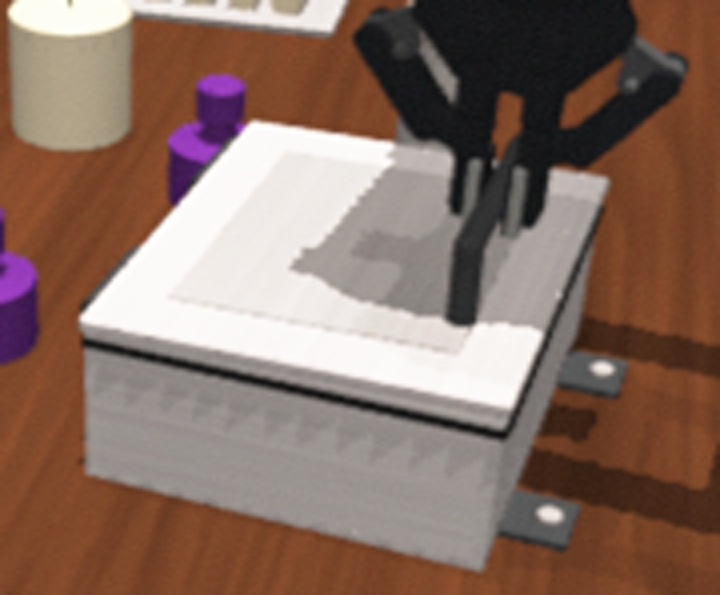

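The lid has risen 0.024 rad with the bar held. The force toward the hinge says my path is slightly too far out, so I'm adding more dx.

step_arm(plan=[{"dx":0.07,"dy":-0.1,"dz":0,"spin":0,"hand":0},{"dx":0.06,"dy":-0.1,"dz":0,"spin":0,"hand":0},{"dx":0.05,"dy":-0.1,"dz":0,"spin":0,"hand":0},{"dx":0.04,"dy":-0.1,"dz":0,"spin":0,"hand":0},{"dx":0,"dy":0,"dz":0,"spin":0,"hand":0}])

```text
time: 13.92
tool_pos: [477.5, -17.1, 122.8]
eef_rot: [[0.991, -0.002, 0.134], [-0.134, 0.0, 0.991], [-0.002, -1.0, 0.0]]
wrist_force: [7.1, -1.4, -12.3]
width: 9.6
```

step_arm(plan=[{"dx":0.04,"dy":-0.1,"dz":0,"spin":0,"hand":0},{"dx":0.04,"dy":-0.1,"dz":0,"spin":0,"hand":0},{"dx":0.04,"dy":-0.1,"dz":0,"spin":0,"hand":0},{"dx":0.04,"dy":-0.1,"dz":0,"spin":0,"hand":0},{"dx":0,"dy":0,"dz":0,"spin":0,"hand":0}])

```text
time: 14.33
tool_pos: [479.3, -17.4, 127.2]
eef_rot: [[0.991, -0.001, 0.134], [-0.134, 0.0, 0.991], [-0.001, -1.0, 0.0]]
wrist_force: [8.4, -0.7, -11.6]
width: 9.8
```

```bash
python3 lid.py 7
```

```text
start (np.int64(2380), 2357, np.float64(-0.0005626368288756454), np.float64(93.30017830880479)) now (np.int64(2280), 2279, np.float64(0.08969196802348346), np.float64(101.00170801483736))
14.3833 [479.4 -17.4 127.4] [  8.3  -0.8 -12.2] [-0.13 -0.81 -0.  ] 9.3
```

step_arm(plan=[{"dx":0.06,"dy":-0.1,"dz":0,"spin":0,"hand":0},{"dx":0.05,"dy":-0.1,"dz":0,"spin":0,"hand":0},{"dx":0.05,"dy":-0.1,"dz":0,"spin":0,"hand":0},{"dx":0.05,"dy":-0.1,"dz":0,"spin":0,"hand":0},{"dx":0.05,"dy":-0.1,"dz":0,"spin":0,"hand":0},{"dx":0,"dy":0,"dz":0,"spin":0,"hand":0}])

```text
time: 14.88
tool_pos: [482.2, -17.8, 133.5]
eef_rot: [[0.991, -0.0, 0.134], [-0.134, -0.0, 0.991], [-0.0, -1.0, -0.0]]
wrist_force: [2.5, -0.5, -7.7]
width: 9.8
```

step_arm(plan=[{"dx":0.05,"dy":-0.1,"dz":0,"spin":0,"hand":0},{"dx":0.05,"dy":-0.1,"dz":0,"spin":0,"hand":0},{"dx":0.05,"dy":-0.1,"dz":0,"spin":0,"hand":0},{"dx":0.05,"dy":-0.1,"dz":0,"spin":0,"hand":0},{"dx":0.05,"dy":-0.1,"dz":0,"spin":0,"hand":0},{"dx":0,"dy":0,"dz":0,"spin":0,"hand":0},{"dx":0,"dy":0,"dz":0,"spin":0,"hand":0}])

```text
time: 15.47
tool_pos: [484.9, -18.1, 138.8]
eef_rot: [[0.991, 0.001, 0.134], [-0.134, -0.0, 0.991], [0.001, -1.0, -0.0]]
wrist_force: [3.6, -0.7, -9.3]
width: 9.8
```

```bash
python3 lid.py 8
```

```text
start (np.int64(2380), 2357, np.float64(-0.0005626368288756454), np.float64(93.30017830880479)) now (np.int64(2194), 2194, np.float64(0.17195836328382708), np.float64(108.29927389283108))
15.5167 [484.9 -18.1 138.9] [  3.7  -1.  -10. ] [-0.14 -0.1   0.01] 10.3
```

0.172 rad is on target. Letting it settle, then a last check.

step_arm(plan=[{"dx":0,"dy":0,"dz":0,"spin":0,"hand":0},{"dx":0,"dy":0,"dz":0,"spin":0,"hand":0},{"dx":0,"dy":0,"dz":0,"spin":0,"hand":0},{"dx":0,"dy":0,"dz":0,"spin":0,"hand":0},{"dx":0,"dy":0,"dz":0,"spin":0,"hand":0},{"dx":0,"dy":0,"dz":0,"spin":0,"hand":0}])

```text
time: 16.02
tool_pos: [484.8, -18.1, 138.7]
eef_rot: [[0.991, 0.001, 0.134], [-0.134, -0.0, 0.991], [0.001, -1.0, -0.0]]
wrist_force: [3.7, -1.0, -1.0]
width: 9.7
```

```bash
python3 lid.py 9
```

```text
start (np.int64(2380), 2357, np.float64(-0.0005626368288756454), np.float64(93.30017830880479)) now (np.int64(2185), 2185, np.float64(0.17078229866600855), np.float64(108.25910682717092))
16.0667 [484.8 -18.1 138.7] [ 3.6 -0.7 -0.4] [-0.14 -0.21  0.05] 9.9
```

View pics/side9.png

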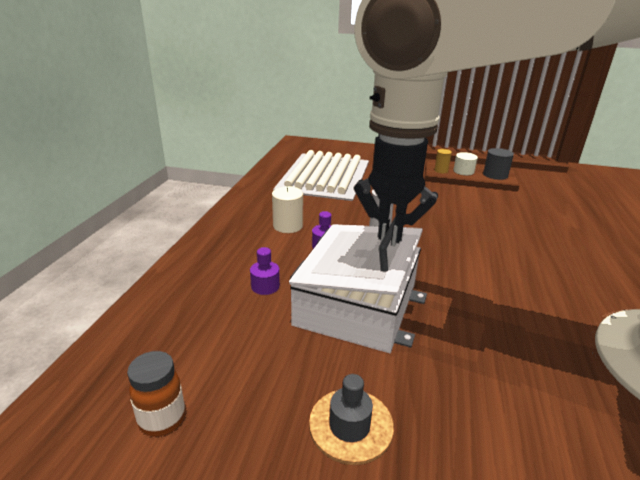

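The lid is ajar in the grip near (390,245), and the weight stands on the pad at (351,415). The candle and jar have not moved.

```bash
python3 -c "
from rig import robot
s=robot.read_state();print(s['joint_velocities'].round(2),s['wrist_force'].round(1))
print(robot.sign_off())"
```

```text
[-0.02 -0.03 -0.09  0.03  0.02 -0.05] [ 3.6 -0.7 -0.4]
the job is handed in; nothing more can be done
None
```

I moved the iron weight to the cork pad and let go of it. Then I gripped the bar handle at 60 N and eased the seal loose in 1 mm steps along the hinge arc. I handed in at about 16 s, still holding the lid ajar.

**Last checks**
- **Lid:** the side camera's depth fit gave 0.172 rad, then 0.171 rad half a second later, which is about 29 mm at the front edge. The arm was still, and the finger width read about 10 mm on the 12 mm bar. The same 1.7–2 mm under-reading showed on the 26 mm knob.
- **Weight:** it stands upright on the pad, about 3 mm from the pad's centre.
- **Bystanders:** the candle and jar look unmoved in the last picture. The mould is mostly hidden behind the gripper there. I last saw it standing just before I gripped the handle, and I did not check it again.

**Readings that disagreed**
- **Side camera:** it reads about 2 mm in x and 3–4 mm in y off the arm's own positions, so I corrected for that.
- **Pull force:** it reached about 29 N down at 3 mm of rise, above the roughly 15 N expected. I think this was because my path was slightly too far from the hinge and the bar was rubbing as it turned in the pads. It fell once I shifted the path toward the hinge.
- **Wrist force:** the vertical reading fell from about −10 N to about −0.4 N in the last half second while the lid stayed where it was. I did not find out why.

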